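Prop the pooja box open on its stay bar

TASK

Air the wooden pooja box for the night: its lid stands ajar against a spring safety catch, so press the catch down through the gap while pushing the lid further open, then swing the upright stay bar over and down so that its middle hole sits fully home over the peg and the bar lies level, holding the lid open. Leave all the other things on the box and table where they are.

Things in the scene. Friction and masses are not known exactly. Their poses are not given: they have to be found in the camera images.
- box: fixed dark wooden box, 170 (X) x 420 (Y) mm, side rims 100 mm high. Origin: centre of its underside on the table; X away from the robot (turned up to 15 degrees), Y along its length, the way the lid opens; Z up. A fixed end strip covers Y -210 to -175 mm (top Z 100); open compartment Y -175 to -20 (inside X -75 to 75, fixed dishes under Z 35); deck Y -20 to 210, top Z 90.
- lid (a joint): opening of the sliding lid, m = width of the gap between end strip and lid: 0 shut, 0.16 end of travel, grows to the box's +Y. Slides with 3 N of friction and stays where left. Starts 45 to 59 mm open; the catch stops it at 60 mm. The bar's holes (tip, middle, pivot side) come over the peg at 75, 110 and 145 mm: 0.110 is wanted.
- lid_edge (a point): top of the lid's -Y edge (beside the gap), at box X -30 mm, Z 100 mm, box Y = -175 mm + opening. Lid 148 (X) x 170 (Y) mm, 10 mm thick, underside at Z 90. A wooden ridge, 85 mm long (X -67 to 18 mm), 10 mm wide, 12 mm high, runs across its top, its centre 13 mm short of the lid's +Y edge; it can be pushed either way.
- catch (a joint): angle the catch is pressed down, rad: 0 at rest, 0.25 at most. A steel tongue, hinged 50 mm in under the lid, crosses the gap to -Y and hooks behind a lip under the end strip. Free from about 0.09 rad: 5 mm down at the lid's edge; 7 to 9 mm is ample, some 5 to 10 N. Keep it pressed until the lid is 75 mm open, then it may spring up. A finger pressing it also drags the lid.
- catch_pad (a point): point on the top of the catch's tongue in the gap, 25 mm to -Y of the lid's edge, mid width, where a fingertip pushes down. The tongue is 36 mm wide (box X -48 to -12 mm), its top at Z 78 mm at rest; it moves along with the lid.
- stay (a joint): angle of the stay bar, rad: 0 level towards the box's +Y (home on the peg), 1.57 upright, 1.95 leaning back on its stop. Starts at 1.5 to 1.85. Stiff hinge (0.1 N m): it stays where left and must be pushed down all the way, 1 to 3 N at the tip. Aluminium bar 28 mm wide, 5 mm thick, with three 16 mm holes 95, 130 and 165 mm from the pivot.
- stay_pivot (a point): the stay bar's pivot, on the lid at box X 55 mm, Z 114 mm, box Y = -60 mm + opening; it moves with the lid
- stay_tip (a point): middle of the stay bar's free end, half way through its thickness, 200 mm from the pivot
- hole_mid (a point): centre of the stay bar's middle hole, half way through its thickness, 130 mm from the pivot
- peg_top (a point): round top of the fixed upright steel peg, 10 mm thick, on the deck at box X 55, Y 180 mm; top at Z 126 mm. The bar home lies just over the peg's 20 mm wide collar, underside at Z 111.5, and the peg stands 9.5 mm out of the hole. The round top draws in a hole up to about 4 mm off.
- bell: stainless steel hand bell standing mouth down, 72 mm wide, 104 mm high, in front of the box; origin under its centre. A bystander: leave it where it is
- clip: orange plastic hair clip, 70 x 12 mm, 20 mm high, lying on the box's deck (top at z 90 mm) beside the peg, its length across the box; origin under its centre. A bystander: leave it where it is
- mug: white ceramic mug, 80 mm wide, 95 mm high, off the box's -Y end; origin under its centre. A bystander: leave it where it is
- tubs: stack of three white plastic containers, 104 mm wide, 110 mm high, off the box's +Y end; origin under its centre. A bystander: leave it where it is
- torch: silver aluminium torch lying down, 155 mm long, 38 mm thick, in front of the box's -Y half; origin under its centre. A bystander: leave it where it is
- glasses_case: black spectacle case, 60 x 155 x 42 mm, behind the box; origin under its centre. A bystander: leave it where it is
- tin: round aluminium tin, 70 mm wide, 50 mm high, behind the box; origin under its centre. A bystander: leave it where it is

How it is judged:
By the outcome, as a careful person would: the job done as asked, in the order asked, and still so for the second after the job is handed in, with the robot touching nothing.
It also fails if it takes over 51 s, if anything falls off the work surface, if the arm or the gripper's body presses on something with over 40 N, if the wrist force passes 120 N, or if a joint passes its speed limit or range.

ROBOT

A 7-joint arm with a two-finger parallel gripper is mounted at the origin on the work surface. World frame = base frame: x ahead of the robot, y to its left, z up, the work surface at z = 0. Lengths are in m, angles in rad, forces in N, time in s.
With the tool pointing down it reaches from about 0.35 to 0.9 m from the base axis. Payload 8.1 kg.
Tool frame: the origin (TCP) lies midway between the tips of the shut fingers; the grasp point (between the pads) lies 19 mm behind it; z points along the fingers, y is the line along which they close (so a half turn about z gives the same grasp; the last joint's range is limited). The gripper opens to 92 mm and grips with 3 to 60 N. Pads are 19 mm wide; open, the fingers measure 130 mm over their backs; the gripper's body (75 mm by 190 mm) begins 47 mm behind the grasp point.
Start: joints at [1.08, 0.434, 0.025, 1.573, -0.012, 1.134, -0.075], TCP at [0.236, -0.579, 0.227] pointing down, gripper open.
Joint ranges: [-2.62, 2.62], [-0.44, 2.09], [-1.27, 1.32], [0.08, 2.57], [-1.32, 4.46], [0.12, 2], [-2.74, 2.74]. Speed limits (rad/s): [2.22, 2.22, 3.01, 3.01, 3.14, 3.14, 3.14].

INTERFACE

Orientations are given as a rotation vector (axis times angle).
In Python, from cell import arm gives the robot as it stands.
- The arm moves only by the tool arm_command, never from a script. Its arguments are lists of equal length, an entry for each row: "dp": the shift along the tool's x, y, z in units of 25 mm (1.0 is 25 mm), a list of three; "angular": the turn, a rotation vector about the tool's x, y, z in units of 0.15 rad (1.0 is 0.15 rad), a list of three; "claw": the opening, from 0 (shut) to 1 (fully open). In form: {"dp": [[x, y, z], ...], "angular": [[rx, ry, rz], ...], "claw": [claw, ...]}. A call has 1 to 10 rows; each row shifts and turns the commanded pose from where the row before left it, along the tool's axes as they then stand; what a row does not reach is not made up. A row lasts 1/10 s, in which the tool goes at most 50 mm and 8.59 degrees, less where a joint would pass 70% of its speed; a pose out of reach is approached as far as the arm can. A call with a number of a shift or a turn outside -1 to 1 is refused whole. A call with a gripper value outside its range is refused whole. The fingers move at their own pace and stop on an object; "force" is the grip in N (left out, the last holds). Time passes only in rows, so rows that do not move let the fingers close. It gives the time, the measured TCP pose, the force, the opening and the grip force at its end, in the units of the state.
- arm.observe(): the state, without advancing time (a new reading comes with each control period).
- arm.get_image(name): name is "scene" or "top" or "wrist"; returns a dict with "frame" (480x640x3 uint8, red, green, blue), "z_map" (480x640 float32, m along the optical axis (not along the pixel's ray), 0 where there is no reading), "K" (3x3 intrinsics, pixels), "R" (3x3) and "t" (3): a world point X has camera coordinates R X + t. Camera axes: x right, y down, z forward; pixel columns grow to the right and rows downward; lengths in m; the calibration is good to about 2 mm. A picture is of the moment at which its call begins.
- arm.sign_off(): hands the job in; it is judged then, once.
The state is a dict: "clock": time; "joints": joint angles; "dq": joint speeds; "joint_efforts": joint torques, N m; "position": TCP position; "ee_rot": TCP orientation; "force": force on the tool from outside, world axes, zero at the start; "ft_torque": the same for the moment, N m; "width": opening from 0.0 (shut) to 1.0 (fully open); "gripper_force": force on a finger pad.
Only numpy, scipy, OpenCV 4.12 (cv2) and the standard library are available. Lean on these libraries where they do the work, as an engineer would, in place of code of your own. Each camera call takes 0.05 s, during which the arm holds its last target. There are 200 camera calls.

## Working session

There is one attempt and no reset: what is moved stays moved. The work goes in short steps, Python scripts to look and compute and a tool call to move; the robot and the scene stay as the last step left them, time stands still between calls to the robot, and variables do not carry over. Pictures are saved under pics/ and viewed, at most 10 in all, crops included, and the job is handed in when it is done.

Besides the shell and the picture viewer there is one more tool, called as a command line: name --argument value ..., lists and objects as JSON in quotes. arm_command: Moves the arm, as the interface text tells. Its arguments: {"type":"object","properties":{"dp":{"type":"array","items":{"type":"array","items":{"type":"number"}}},"angular":{"type":"array","items":{"type":"array","items":{"type":"number"}}},"claw":{"type":"array","items":{"type":"number"}},"force":{"type":"number"}},"required":["dp","angular","claw"]}

```bash
mkdir -p pics; ls; cat > h.py <<'E'
import numpy as np, cv2
from cell import arm
def snap(n,f):
    im=arm.get_image(n); cv2.imwrite('pics/'+f+'.png',cv2.cvtColor(im['frame'],cv2.COLOR_RGB2BGR)); np.savez('pics/'+f+'.npz',**{k:im[k] for k in im}); return im
def load(f): return dict(np.load('pics/'+f+'.npz'))
def ray(im,u,v):
    d=im['R'].T@np.linalg.inv(im['K'])@np.array([u,v,1.]); o=-im['R'].T@im['t']; return o,d
def onz(im,u,v,z):
    o,d=ray(im,u,v); return o+d*(z-o[2])/d[2]
def cloud(im):
    v,u=np.mgrid[:480,:640]; z=im['z_map']; p=np.stack([u,v,np.ones_like(u)],-1)@np.linalg.inv(im['K']).T*z[...,None]
    return (p-im['t'])@im['R']
def proj(im,X):
    c=im['R']@np.asarray(X)+im['t']; q=im['K']@c; return q[:2]/q[2]
E
python3 - <<'E'
from h import *
for n in('top','scene'):
    im=snap(n,n+'1'); print(n,(-im['R'].T@im['t']).round(3),im['K'][0,0])
s=arm.observe(); print({k:np.round(v,3) for k,v in s.items()})
E
```

```text
pics
top [0.418 0.057 1.27 ] 624.3706290487098
scene [ 1.032 -0.005  0.788] 454.1178712034487
{'clock': np.float64(0.1), 'joints': array([ 1.08 ,  0.435,  0.025,  1.574, -0.012,  1.134, -0.075]), 'dq': array([ 0.001, -0.002, -0.001, -0.003,  0.001, -0.001, -0.001]), 'joint_efforts': array([ 3.0000e-03, -6.6913e+01,  9.8800e-01, -3.1515e+01, -6.1000e-02,
        3.7000e-02,  0.0000e+00]), 'position': array([ 0.236, -0.578,  0.226]), 'ee_rot': array([-3.081e+00, -6.050e-01,  1.000e-03]), 'force': array([-0.768, -0.331,  0.337]), 'ft_torque': array([-0.016,  0.027, -0.005]), 'gripper_force': np.float64(0.0), 'width': np.float64(1.002)}
```

View pics/top1.png

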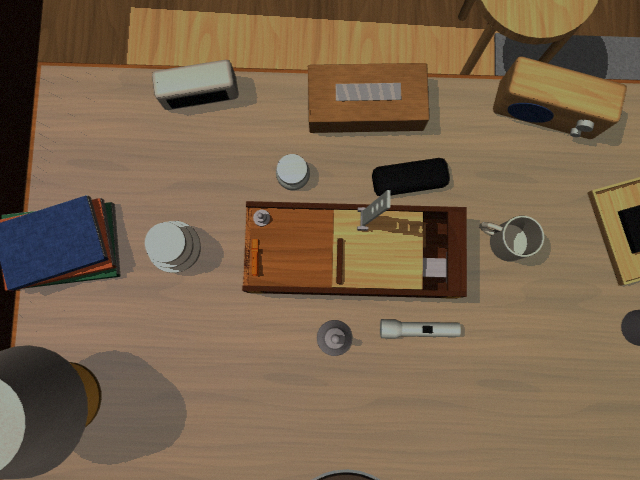

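View pics/scene1.png

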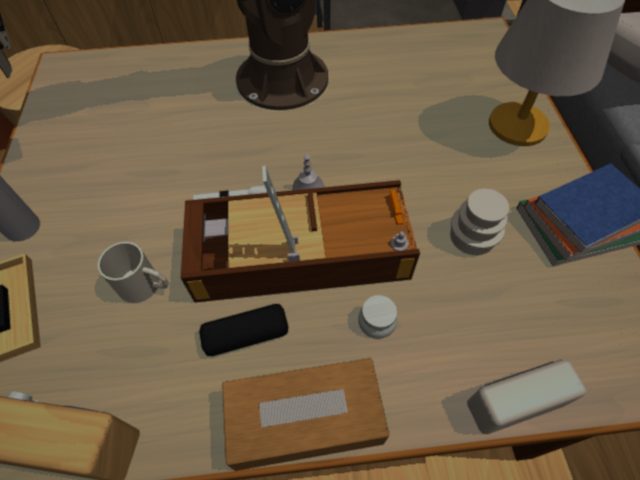

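The top view shows the box from (244,203) to (467,297) with +Y to the left. The lid's edge is near column 424, the catch tongue at (435,267), the peg at (261,217), and the bar runs from its pivot at about (362,226) to its tip at about (382,197). The scene view agrees with this: peg at (400,240), clip at (396,207), bar from (293,252) to (267,172).

```bash
python3 - <<'E'
from h import *
im=load('top1'); P=cloud(im); f=im['frame'].astype(int)
cs=[(246,203),(467,208),(465,297),(243,291)]
for c in cs: print(onz(im,*c,.1).round(4))
reg=np.zeros((480,640),bool); reg[195:305,235:475]=1
m=reg&(abs(P[...,2]-.1)<.025)
pts=P[m][:,:2].astype(np.float32)
r=cv2.minAreaRect(pts); print(r)
# bowl box mask z>.06
lab=lambda u,v:(P[v,u].round(4),f[v,u])
for q in [(435,267),(405,270),(440,230),(460,250),(300,250),(261,217),(380,200),(370,215),(340,260)]: print(q,*lab(*q))
sc=load('scene1'); 
t=(np.array((r[1]))); print(t)
E
python3 - <<'E'
import cv2
a=cv2.imread('pics/top1.png')[190:310,235:480]; b=cv2.imread('pics/scene1.png')[150:300,180:420]
import numpy as np
a=cv2.resize(a,(735,360),interpolation=cv2.INTER_CUBIC); b=cv2.resize(b,None,fx=1.6*1,fy=1.6,interpolation=cv2.INTER_CUBIC)
c=np.zeros((600,735,3),np.uint8); c[:360]=a; c[360:600,:384]=b[:240,:384]
cv2.imwrite('pics/c1.png',c)
E
```

```text
[0.6329 0.2097 0.1   ]
[ 0.6358 -0.2112  0.1   ]
[ 0.4668 -0.2073  0.1   ]
[0.466  0.2076 0.1   ]
((0.552785336971283, 0.00010290741920471191), (0.1717754304409027, 0.4210878610610962), 0.10385281592607498)
(435, 267) [ 0.5228 -0.1537  0.084 ] [149 140 139]
(405, 270) [ 0.5144 -0.095   0.0963] [161 155  92]
(440, 230) [ 0.6054 -0.1767  0.0096] [57 26 12]
(460, 250) [ 0.5548 -0.1976  0.1015] [62 28 12]
(300, 250) [0.5471 0.1043 0.0906] [120  68  34]
(261, 217) [0.6032 0.1777 0.1221] [54 52 53]
(380, 200) [ 0.6139 -0.0307  0.2666] [90 90 85]
(370, 215) [ 0.6017 -0.0203  0.189 ] [83 84 78]
(340, 260) [0.528  0.0284 0.1145] [67 34 21]
[0.17177543 0.42108786]
```

View pics/c1.png

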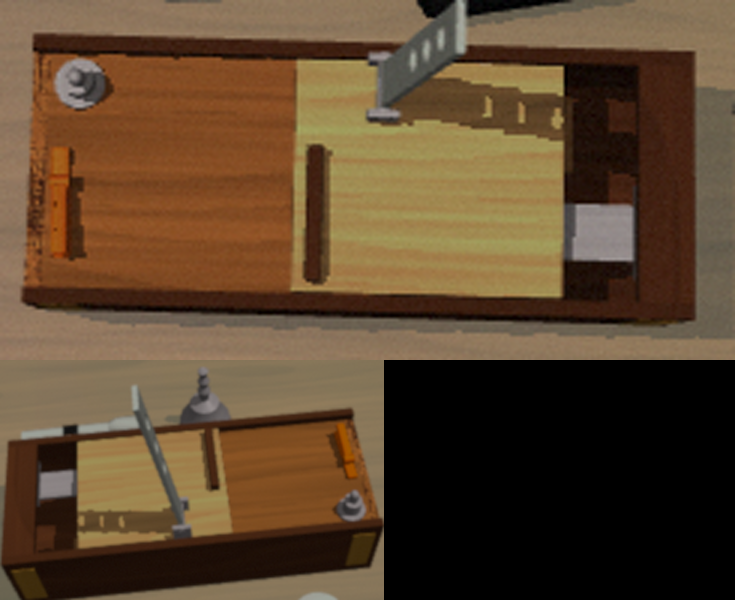

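The crop shows the lid edge at crop x≈565, the strip's inner edge at ≈637, the tongue between them at y 205–262, the peg at (77,78) and the ridge at x≈315. Next I'll fit the box edges from the depth map.

```bash
python3 - <<'E'
from h import *
im=load('top1'); P=cloud(im); f=im['frame'].astype(float)
m=(P[...,2]>.08)&(P[...,2]<.13); reg=np.zeros_like(m); reg[195:305,235:475]=1; m&=reg
n,l,st,_=cv2.connectedComponentsWithStats(m.astype(np.uint8)); m=l==1+np.argmax(st[1:,4])
T=[];B=[];L=[];R=[]
for u in range(255,458,2):
    v=np.where(m[:,u])[0]; 
    if not 360<u<400: T.append(onz(im,u,v.min()-.5,.1)[:2])
    B.append(onz(im,u,v.max()+.5,.1)[:2])
for v in range(212,288,2):
    u=np.where(m[v])[0]; L.append(onz(im,u.min()-.5,v,.1)[:2]); R.append(onz(im,u.max()+.5,v,.1)[:2])
def fit(p):
    p=np.array(p,np.float32); vx,vy,x,y=cv2.fitLine(p,cv2.DIST_HUBER,0,.001,.001).ravel(); return vx,vy,x,y
ls={}
for k,p in zip('TBLR',(T,B,L,R)):
    a=fit(p); ls[k]=a; print(k,np.round(a,4), np.degrees(np.arctan(-a[0]/a[1] if k in'TB' else a[1]/a[0])).round(2))
def isx(a,b):
    A=np.array([[a[0],-b[0]],[a[1],-b[1]]]); s=np.linalg.solve(A,[b[2]-a[2],b[3]-a[3]]); return np.array([a[2]+s[0]*a[0],a[3]+s[0]*a[1]])
C=[isx(ls[a],ls[b]) for a,b in('TL','TR','BR','BL')]; print(np.round(C,4)); c=np.mean(C,0); print('c',c)
th=np.mean([np.arctan(-ls[k][0]/ls[k][1]) for k in 'TB']); print('th',np.degrees(th))
# feature positions in box frame
R2=np.array([[np.cos(th),-np.sin(th)],[np.sin(th),np.cos(th)]])
bx=lambda X:np.r_[(np.asarray(X)[:2]-c)@R2,X[2]].round(4)
g=lambda a,b:(235+(a-.5)/3-.33,190+(b-.5)/3-.33)
for n,(a,b,z) in dict(lid1=(566,150,.1),lid2=(563,280,.1),strip1=(638,100,.1),strip2=(637,280,.1),peg=(77,75,.126),tongue=(600,205,.078),tongueb=(600,262,.078),piv=(381,90,.114),ridge=(315,215,.112),clip=(60,205,.11)).items(): print(n,bx(onz(im,*g(a,b),z)))
o=(P[...,2]>.15)&reg
q=P[o]; i=np.argsort(-q[:,2])[:15]; print('tip',bx(np.median(q[i],0)),q[:,2].max())
qb=np.array([bx(x) for x in q]); print(np.polyfit(qb[:,2],qb[:,1],1), np.polyfit(qb[:,2],qb[:,0],1))
E
```

```text
T [ 0.0023 -1.      0.6377  0.0491] 0.13
B [ 0.0032 -1.      0.467  -0.0035] 0.18
L [1.     0.0026 0.5656 0.209 ] 0.15
R [ 1.000e+00 -9.000e-04  5.521e-01 -2.102e-01] -0.05
[[ 0.6373  0.2092]
 [ 0.6383 -0.2103]
 [ 0.4676 -0.2101]
 [ 0.4663  0.2087]]
c [ 0.55240196 -0.00061574]
th 0.15699963
lid1 [ 0.0201 -0.1276  0.1   ]
lid2 [-0.0618 -0.1262  0.1   ]
strip1 [ 0.0532 -0.173   0.1   ]
strip2 [-0.0606 -0.1725  0.1   ]
peg [0.0553 0.1795 0.126 ]
tongue [-0.0119 -0.1531  0.078 ]
tongueb [-0.0484 -0.1532  0.078 ]
piv [ 0.053  -0.0095  0.114 ]
ridge [-0.0263  0.0299  0.112 ]
clip [-0.0241  0.1884  0.11  ]
tip [-0.1339  0.0578  1.2701] 1.2701090945139826
[ 0.08067928 -0.04675003] [-0.18015357  0.09642042]
```

arm_command --dp '[[0,0,0],[0,0,0],[0,0,0],[0,0,0],[0,0,0],[0,0,0],[0,0,0],[0,0,0]]' --angular '[[0,0,-0.99],[0,0,-0.99],[0,0,-0.99],[0,0,-0.99],[0,0,-0.99],[0,0,-0.99],[0,0,-0.99],[0,0,-0.97]]' --claw '[0,0,0,0,0,0,0,0]'

```text
clock: 0.9
position: [0.2361, -0.5783, 0.2263]
ee_rot: [-2.212, -2.23, -0.0]
force: [-0.7, 0.4, -0.5]
width: 0.353
gripper_force: 0.0
```

arm_command --dp '[[0.9,0.6,0],[0.9,0.6,0],[0.9,0.6,0],[0.9,0.6,0],[0.9,0.6,0],[0.9,0.6,0],[0.9,0.6,0],[0.9,0.6,0],[0.9,0.6,0],[0.9,0.6,0]]' --angular '[[0,0,0],[0,0,0],[0,0,0],[0,0,0],[0,0,0],[0,0,0],[0,0,0],[0,0,0],[0,0,0],[0,0,0]]' --claw '[0,0,0,0,0,0,0,0,0,0]'

```text
clock: 1.9
position: [0.3861, -0.3522, 0.2265]
ee_rot: [-2.219, -2.223, 0.0]
force: [-0.0, 0.3, -0.1]
width: 0.007
gripper_force: 0.0
```

arm_command --dp '[[0.84,0.544,0.2],[0.84,0.544,0.2],[0.84,0.544,0.2],[0.84,0.544,0.2],[0.84,0.544,0.3],[0.84,0.544,0.3],[0.84,0.544,0.4],[0.84,0.544,0.4],[0.84,0.544,0.4],[0.84,0.544,0.4]]' --angular '[[0,0,0],[0,0,0],[0,0,0],[0,0,0],[0,0,0],[0,0,0],[0,0,0],[0,0,0],[0,0,0],[0,0,0]]' --claw '[0,0,0,0,0,0,0,0,0,0]'

```text
clock: 2.9
position: [0.5216, -0.1422, 0.151]
ee_rot: [-2.219, -2.223, 0.001]
force: [1.2, -0.3, 0.2]
width: 0.007
gripper_force: 0.0
```

```bash
python3 - <<'E'
from h import *
s=arm.observe(); print(s['position'],s['joints'].round(2) if hasattr(s['joints'],'round') else s['joints'])
im=snap('wrist','w1'); snap('scene','scene2')
p=s['position']; print('lid edge px',proj(im,[.5224,-.1285,.1]),proj(im,[.5224,-.1755,.1]),proj(im,[.5224,p[1],.078]))
a=cv2.imread('pics/w1.png'); b=cv2.imread('pics/scene2.png')[130:330,150:450]
c=np.zeros((480,800,3),np.uint8); c[:300,:400]=cv2.resize(a,(400,300)); c[:267,400:]=cv2.resize(b,(400,267)); cv2.imwrite('pics/c2.png',c)
E
```

```text
[ 0.52164981 -0.14224681  0.15100499] [ 0.48  0.42 -0.42  1.85  0.21  0.92 -0.03]
lid edge px [319.16015619 237.38187957] [318.97984934 304.13188431] [318.98316631 247.66442163]
```

View pics/c2.png

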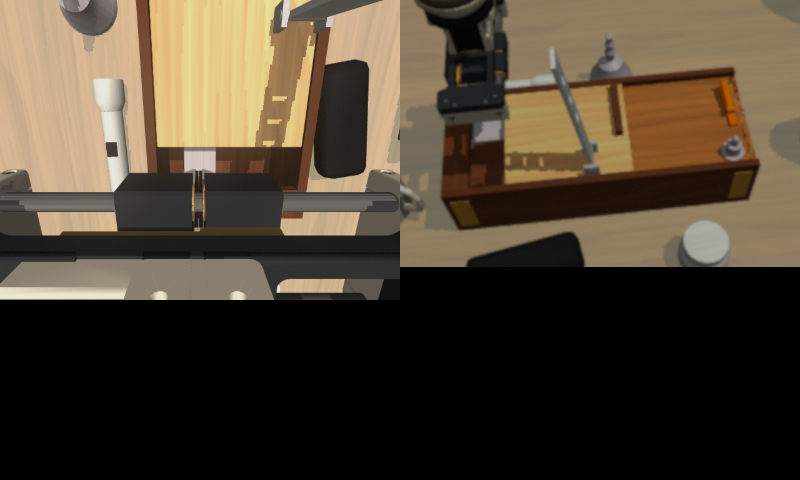

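The wrist view shows the lid edge at row ≈147 (half scale) and the tongue at columns 184–215, centred under the shut fingers (≈200). That matches the measurements, so I'll go down and press.

arm_command --dp '[[0,0,0.7],[0,0,0.8],[0,0,0.8],[0,0,0.3],[0,0,0.2],[0,0,0.2],[0,0,0.16],[0,0,0.1],[0,0,0]]' --angular '[[0,0,0],[0,0,0],[0,0,0],[0,0,0],[0,0,0],[0,0,0],[0,0,0],[0,0,0],[0,0,0]]' --claw '[0,0,0,0,0,0,0,0,0]'

```text
clock: 3.9
position: [0.5219, -0.1432, 0.0706]
ee_rot: [2.219, 2.223, 0.001]
force: [-1.7, 0.3, 5.9]
width: 0.006
gripper_force: 2.6
```

arm_command --dp '[[0.1,0,0.04],[0.2,0,0],[0.2,0,0],[0.2,0,0],[0.2,0,0],[0.2,0,0],[0.2,0,0],[0.2,0,0],[0.2,0,0],[0.2,0,0]]' --angular '[[0,0,0],[0,0,0],[0,0,0],[0,0,0],[0,0,0],[0,0,0],[0,0,0],[0,0,0],[0,0,0],[0,0,0]]' --claw '[0,0,0,0,0,0,0,0,0,0]'

```text
clock: 4.9
position: [0.5217, -0.0965, 0.0699]
ee_rot: [2.219, 2.221, -0.001]
force: [-0.7, -3.5, 5.0]
width: 0.004
gripper_force: 2.9
```

```bash
python3 - <<'E'
from h import *
im=snap('wrist','w2'); s=arm.observe(); print(s['position'],s['force'],s['joints'])
f=im['frame'].astype(int)
for u in (290,250,360):
    col=f[150:330,u]; y=(col[:,0]>120)&(col[:,2]<130)&(col[:,0]-col[:,2]>40); v=150+np.where(y)[0].max() if y.any() else None
    print(u,v, onz(im,u,v+.5,.1) if v else None)
E
```

```text
[ 0.5217554  -0.09538195  0.06991022] [-0.97732406 -1.51637978  5.4444585 ] [ 0.36579841  0.50532177 -0.38655704  1.94997546  0.27638927  0.73634009
 -0.18128313]
290 276 [ 0.51021137 -0.0766979   0.1       ]
250 276 [ 0.49394423 -0.07670215  0.1       ]
360 276 [ 0.53868461 -0.07669047  0.1       ]
```

```bash
python3 - <<'E'
from h import *
im=load('w2'); f=im['frame'].astype(int)
for u in (170,460,470,475):
    print(u,[(v,*f[v,u]) for v in range(226,310,6)])
E
```

```text
170 [(226, np.int64(158), np.int64(142), np.int64(117)), (232, np.int64(153), np.int64(140), np.int64(114)), (238, np.int64(153), np.int64(140), np.int64(116)), (244, np.int64(153), np.int64(139), np.int64(114)), (250, np.int64(152), np.int64(138), np.int64(114)), (256, np.int64(157), np.int64(142), np.int64(117)), (262, np.int64(151), np.int64(139), np.int64(114)), (268, np.int64(192), np.int64(165), np.int64(129)), (274, np.int64(191), np.int64(163), np.int64(128)), (280, np.int64(162), np.int64(145), np.int64(118)), (286, np.int64(154), np.int64(139), np.int64(115)), (292, np.int64(155), np.int64(140), np.int64(115)), (298, np.int64(154), np.int64(140), np.int64(116)), (304, np.int64(155), np.int64(140), np.int64(116))]
460 [(226, np.int64(215), np.int64(189), np.int64(124)), (232, np.int64(214), np.int64(186), np.int64(122)), (238, np.int64(214), np.int64(187), np.int64(123)), (244, np.int64(215), np.int64(187), np.int64(124)), (250, np.int64(214), np.int64(187), np.int64(123)), (256, np.int64(214), np.int64(186), np.int64(123)), (262, np.int64(207), np.int64(178), np.int64(116))
[... 1079 characters left out ...]
 np.int64(151), np.int64(116), np.int64(77)), (232, np.int64(149), np.int64(115), np.int64(76)), (238, np.int64(148), np.int64(113), np.int64(75)), (244, np.int64(149), np.int64(114), np.int64(75)), (250, np.int64(148), np.int64(113), np.int64(74)), (256, np.int64(146), np.int64(111), np.int64(74)), (262, np.int64(144), np.int64(111), np.int64(73)), (268, np.int64(142), np.int64(108), np.int64(72)), (274, np.int64(141), np.int64(107), np.int64(72)), (280, np.int64(139), np.int64(106), np.int64(70)), (286, np.int64(60), np.int64(43), np.int64(28)), (292, np.int64(51), np.int64(36), np.int64(22)), (298, np.int64(50), np.int64(34), np.int64(23)), (304, np.int64(47), np.int64(33), np.int64(22))]
```

arm_command --dp '[[0.16,0,0],[0.16,0,0],[0.16,0,0],[0.12,0,0],[0,0,0]]' --angular '[[0,0,0],[0,0,0],[0,0,0],[0,0,0],[0,0,0]]' --claw '[0,0,0,0,0]'

```text
clock: 5.45
position: [0.5217, -0.0808, 0.0699]
ee_rot: [2.219, 2.223, 0.0]
force: [-1.2, -1.9, 5.0]
width: 0.004
gripper_force: 2.9
```

```bash
python3 - <<'E'
from h import *
im=snap('wrist','w3'); s=arm.observe(); print(s['position'],s['force'])
f=im['frame'].astype(int)
for u in (468,472,476):
    g=f[262:310,u].sum(1); d=np.diff(g); v=262+np.argmin(d)+1; print(u,v,g.tolist()[::4],onz(im,u,v-.5,.1))
E
```

```text
[ 0.52169224 -0.08087542  0.06987029] [-1.18909253 -0.55754718  5.69389864]
468 285 [345, 347, 342, 344, 341, 342, 154, 140, 131, 111, 99, 92] [ 0.58302059 -0.06449013  0.1       ]
472 285 [341, 339, 336, 336, 330, 331, 117, 108, 107, 99, 101, 99] [ 0.58465975 -0.06448831  0.1       ]
476 278 [326, 321, 316, 508, 366, 310, 114, 109, 103, 100, 105, 96] [ 0.5859115  -0.06140896  0.1       ]
```

arm_command --dp '[[0,0,-0.5],[0,0,-1],[0,0,-1],[0,0,-1],[0,0,-1],[0,0,-1],[0,0,-1],[0,0,-1],[0,0,-1]]' --angular '[[0,0,0],[0,0,0],[0,0,0],[0,0,0],[0,0,0],[0,0,0],[0,0,0],[0,0,0],[0,0,0]]' --claw '[0,0,0,0,0,0,0,0,0]'

```text
clock: 6.4
position: [0.521, -0.0802, 0.2837]
ee_rot: [2.218, 2.224, 0.001]
force: [0.0, -0.7, 0.4]
width: 0.007
gripper_force: 0.0
```

```bash
python3 - <<'E'
from h import *
im=snap('top','top3'); sc=snap('scene','scene3'); w=snap('wrist','w4'); s=arm.observe(); print(s['position'],s['force'])
c=np.zeros((600,800,3),np.uint8)
a=cv2.imread('pics/top3.png')[190:310,235:475]; c[:360,:720]=cv2.resize(a,(720,360),interpolation=cv2.INTER_CUBIC)
b=cv2.imread('pics/scene3.png')[150:300,180:420]; c[360:600,:384]=cv2.resize(b,(384,240),interpolation=cv2.INTER_CUBIC)
w_=cv2.imread('pics/w4.png'); c[360:600,400:720]=cv2.resize(w_,(320,240)); cv2.imwrite('pics/c3.png',c)
f=w['frame'].astype(int)
for u in (440,460): 
    g=f[150:300,u]; print(u,[(150+i,*g[i]) for i in range(0,150,8)])
E
```

```text
[ 0.52217349 -0.08022726  0.28404669] [ 0.0668012  -0.01558153 -0.26339684]
440 [(150, np.int64(204), np.int64(174), np.int64(139)), (158, np.int64(204), np.int64(173), np.int64(139)), (166, np.int64(202), np.int64(172), np.int64(139)), (174, np.int64(52), np.int64(44), np.int64(33)), (182, np.int64(50), np.int64(43), np.int64(33)), (190, np.int64(46), np.int64(38), np.int64(30)), (198, np.int64(44), np.int64(37), np.int64(28)), (206, np.int64(42), np.int64(34), np.int64(27)), (214, np.int64(38), np.int64(31), np.int64(23)), (222, np.int64(37), np.int64(31), np.int64(23)), (230, np.int64(35), np.int64(29), np.int64(23)), (238, np.int64(35), np.int64(30), np.int64(24)), (246, np.int64(33), np.int64(28), np.int64(22)), (254, np.int64(84), np.int64(76), np.int64(64)), (262, np.int64(153), np.int64(141), np.int64(118)), (270, np.int64(156), np.int64(143), np.int64(121)), (278, np.int64(159), np.int64(145), np.int64(122)), (286, np.int64(158), np.int64(146), np.int64(122)), (294, np.int64(39), np.int64(36), np.int64(33))]
460 [(150, np.int64(210), np.int64(179), np.int64(141)), (158, np.i
[... 180 characters left out ...]
int64(43)), (190, np.int64(54), np.int64(48), np.int64(40)), (198, np.int64(53), np.int64(47), np.int64(40)), (206, np.int64(47), np.int64(42), np.int64(37)), (214, np.int64(48), np.int64(42), np.int64(38)), (222, np.int64(48), np.int64(43), np.int64(38)), (230, np.int64(47), np.int64(42), np.int64(37)), (238, np.int64(45), np.int64(39), np.int64(35)), (246, np.int64(46), np.int64(41), np.int64(37)), (254, np.int64(46), np.int64(41), np.int64(37)), (262, np.int64(44), np.int64(39), np.int64(35)), (270, np.int64(44), np.int64(40), np.int64(35)), (278, np.int64(47), np.int64(42), np.int64(36)), (286, np.int64(38), np.int64(34), np.int64(29)), (294, np.int64(199), np.int64(172), np.int64(137))]
```

View pics/c3.png

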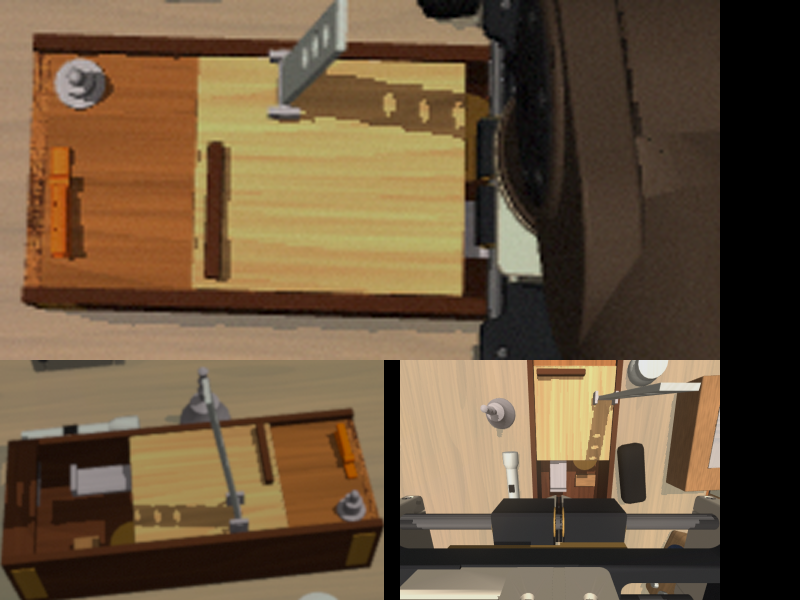

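The top and scene views show the lid edge now at crop x≈466 (opening ≈109–110 mm), the ridge at x≈216, the bar still upright with its pivot near (282,85), and everything else where it was. Next I'll move the shut fingers behind the bar.

arm_command --dp '[[0,0.85,-0.1],[0,0.85,-0.1],[0,0.85,-0.1],[0,0.85,-0.1],[0.6,0,0],[0.8,0,0],[0.8,0,0],[0.4,0,0],[0.2,0,0],[0,0,0]]' --angular '[[0,0,0],[0,0,0],[0,0,0],[0,0,0],[0,0,0],[0,0,0],[0,0,0],[0,0,0],[0,0,0],[0,0,0]]' --claw '[0,0,0,0,0,0,0,0,0,0]'

```text
clock: 7.55
position: [0.6059, -0.0101, 0.2916]
ee_rot: [-2.218, -2.224, 0.001]
force: [0.6, 0.9, -0.7]
width: 0.007
gripper_force: 0.0
```

```bash
python3 - <<'E'
from h import *
sc=snap('scene','scene4'); s=arm.observe(); print(s['position'],s['force'],np.round(s['joints'],2))
b=cv2.imread('pics/scene4.png')[40:340,180:480]; cv2.imwrite('pics/c4.png',cv2.resize(b,(600,600),interpolation=cv2.INTER_CUBIC))
E
```

```text
[ 0.60602696 -0.01097809  0.29158517] [ 0.60399376 -1.07040519  0.49560669] [ 0.24  0.4  -0.45  1.49  0.18  1.29 -0.23]
```

View pics/c4.png

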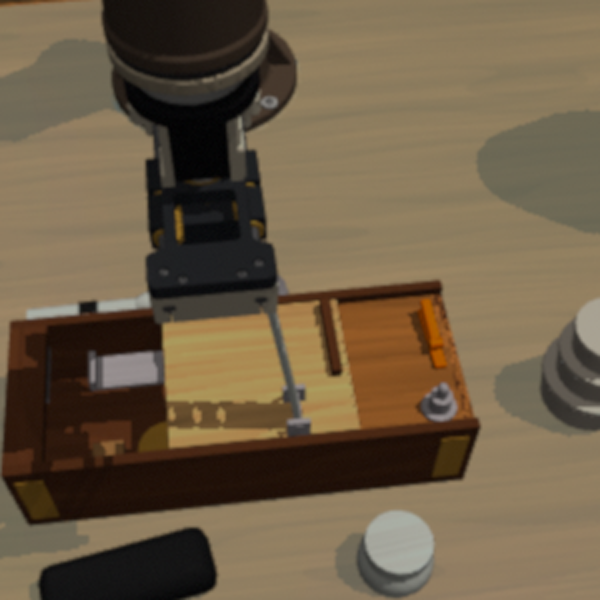

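The fingers are on the −Y side of the bar, whose free end is near crop (272,300), and nothing has been disturbed. Now I'll push along the arc.

arm_command --dp '[[0.39,0,-0.02],[0.39,0,-0.02],[0.39,0,-0.02],[0.39,0,-0.02],[0.39,0,-0.02],[0.37,0,0.04],[0.37,0,0.04],[0.37,0,0.04],[0.37,0,0.04],[0.37,0,0.04]]' --angular '[[0,0,0],[0,0,0],[0,0,0],[0,0,0],[0,0,0],[0,0,0],[0,0,0],[0,0,0],[0,0,0],[0,0,0]]' --claw '[0,0,0,0,0,0,0,0,0,0]'

```text
clock: 8.6
position: [0.606, 0.0853, 0.289]
ee_rot: [-2.219, -2.224, 0.0]
force: [-0.4, -1.0, -0.1]
width: 0.006
gripper_force: 0.2
```

arm_command --dp '[[0.35,0,0.1],[0.35,0,0.12],[0.34,0,0.15],[0.33,0,0.17],[0.33,0,0.19],[0.32,0,0.2],[0.31,0,0.21],[0.3,0,0.22],[0.29,0,0.24],[0.28,0,0.25]]' --angular '[[0,0,0],[0,0,0],[0,0,0],[0,0,0],[0,0,0],[0,0,0],[0,0,0],[0,0,0],[0,0,0],[0,0,0]]' --claw '[0,0,0,0,0,0,0,0,0,0]'

```text
clock: 9.6
position: [0.6059, 0.1651, 0.2424]
ee_rot: [2.219, 2.224, -0.0]
force: [-0.7, -0.8, -0.6]
width: 0.004
gripper_force: 0.2
```

```bash
python3 - <<'E'
from h import *
sc=snap('scene','scene5'); t=snap('top','top5'); s=arm.observe(); print(s['position'],s['force'])
c=np.zeros((400,800,3),np.uint8); c[:,:400]=cv2.resize(cv2.imread('pics/scene5.png')[100:300,200:400],(400,400)); c[:,400:]=cv2.resize(cv2.imread('pics/top5.png')[150:350,240:440],(400,400)); cv2.imwrite('pics/c5.png',c)
E
```

```text
[0.60518166 0.16582929 0.24179454] [ 0.11633058 -1.01611668 -0.57355191]
```

View pics/c5.png

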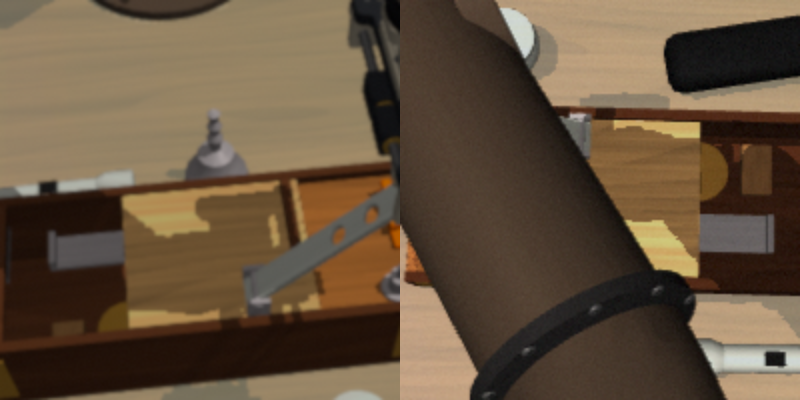

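The bar is now at about 45°, lying against the fingers. The lid edge at top column ≈390 is unmoved. I'll keep following the arc down.

arm_command --dp '[[0.27,0,0.25],[0.25,0,0.27],[0.23,0,0.29],[0.22,0,0.31],[0.2,0,0.32],[0.18,0,0.33],[0.16,0,0.34],[0.15,0,0.34],[0.13,0,0.35],[0.11,0,0.36]]' --angular '[[0,0,0],[0,0,0],[0,0,0],[0,0,0],[0,0,0],[0,0,0],[0,0,0],[0,0,0],[0,0,0],[0,0,0]]' --claw '[0,0,0,0,0,0,0,0,0,0]'

```text
clock: 10.7
position: [0.6058, 0.2124, 0.1632]
ee_rot: [-2.219, -2.224, 0.0]
force: [0.4, -0.3, 0.4]
width: 0.005
gripper_force: 0.1
```

```bash
python3 - <<'E'
from h import *
sc=snap('scene','scene6'); w=snap('wrist','w6'); s=arm.observe(); print(s['position'],s['force'])
print('pegtop px scene',proj(sc,[.6075,.1794,.126]))
c=np.zeros((480,800,3),np.uint8); c[:480,:480]=cv2.resize(cv2.imread('pics/scene6.png')[150:310,280:440],(480,480),interpolation=cv2.INTER_CUBIC); c[:240,480:]=cv2.resize(cv2.imread('pics/w6.png'),(320,240)); cv2.imwrite('pics/c6.png',c)
E
```

```text
[0.60499525 0.2121532  0.16231426] [ 0.01576389 -0.12368163 -1.48738537]
pegtop px scene [401.21517445 232.45609926]
```

View pics/c6.png

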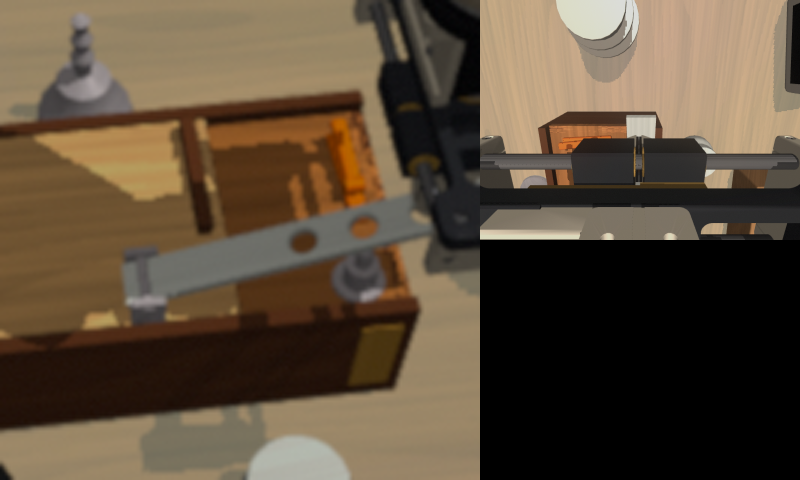

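The bar is at about 15°, with its middle hole at (365,225) coming over the peg at (362,262). Now down to level.

arm_command --dp '[[0.09,0,0.3],[0.07,0,0.3],[0.06,0,0.3],[0.05,0,0.3],[0.02,0,0.2],[0.01,0,0.2],[0.01,0,0.15],[0,0,0.1],[0,0,0.08],[0,0,0]]' --angular '[[0,0,0],[0,0,0],[0,0,0],[0,0,0],[0,0,0],[0,0,0],[0,0,0],[0,0,0],[0,0,0],[0,0,0]]' --claw '[0,0,0,0,0,0,0,0,0,0]'

```text
clock: 11.8
position: [0.606, 0.2199, 0.1163]
ee_rot: [2.219, 2.223, 0.001]
force: [-3.3, -0.2, 5.5]
width: 0.005
gripper_force: 2.7
```

arm_command --dp '[[0,0,0.06],[0,0,0.06],[0,0,0]]' --angular '[[0,0,0],[0,0,0],[0,0,0]]' --claw '[0,0,0]'

```text
clock: 12.1
position: [0.6063, 0.2202, 0.115]
ee_rot: [2.219, 2.223, 0.003]
force: [-6.3, -3.1, 18.1]
width: 0.008
gripper_force: 9.0
```

arm_command --dp '[[0,0,-0.3],[0,0,-0.8],[0,0,-1],[0,0,-1],[0,0,-1],[0,0,-1],[0,-1,-1],[0,-1,-1],[0,-1,-1],[0,-1,0]]' --angular '[[0,0,0],[0,0,0],[0,0,0],[0,0,0],[0,0,0],[0,0,0],[0,0,0],[0,0,0],[0,0,0],[0,0,0]]' --claw '[0,0,0,0,0,0,0,0,0,0]'

```text
clock: 13.1
position: [0.5061, 0.2208, 0.3189]
ee_rot: [2.218, 2.222, 0.009]
force: [-0.2, 1.3, -1.0]
width: 0.005
gripper_force: 0.0
```

arm_command --dp '[[-1,-0.8,0],[-1,-0.8,0],[-1,-0.8,0],[-1,-0.8,0],[-1,-0.4,0],[-1,0,0],[-1,0,0],[-1,0,0],[-1,0,0],[-1,0,0]]' --angular '[[0,0,0],[0,0,0],[0,0,0],[0,0,0],[0,0,0],[0,0,0],[0,0,0],[0,0,0],[0,0,0],[0,0,0]]' --claw '[0,0,0,0,0,0,0,0,0,0]'

```text
clock: 14.1
position: [0.4161, -0.0315, 0.3155]
ee_rot: [2.219, 2.223, 0.001]
force: [0.0, 0.1, 0.9]
width: 0.003
gripper_force: 0.0
```

```bash
python3 - <<'E'
from h import *
sc=snap('scene','scene7'); t=snap('top','top7'); s=arm.observe(); print(s['position'],s['force'])
P=cloud(sc)
c=np.zeros((600,800,3),np.uint8); c[:340,:680]=cv2.resize(cv2.imread('pics/scene7.png')[170:300,180:440],(680,340),interpolation=cv2.INTER_CUBIC); c[345:600,:510]=cv2.resize(cv2.imread('pics/top7.png')[190:310,235:475],(510,255),interpolation=cv2.INTER_CUBIC); cv2.imwrite('pics/c7.png',c)
Q=P.reshape(-1,3); 
for y in np.arange(.07,.26,.02):
    k=(abs(Q[:,0]-.607)<.011)&(abs(Q[:,1]-y)<.006)&(Q[:,2]>.06)&(Q[:,2]<.2); print(round(y,2),k.sum(),np.median(Q[k,2]).round(4) if k.any() else 0)
a=load('scene1')['frame'].astype(int); d=abs(a-sc['frame']).sum(2)
b=load('top1')['frame'].astype(int); 
E
```

```text
[ 0.41610698 -0.03383843  0.31527264] [-0.38385809  0.38926865  0.5603507 ]
0.07 77 0.1164
0.09 73 0.116
0.11 92 0.1163
0.13 94 0.1156
0.15 82 0.1132
0.17 91 0.1154
0.19 82 0.1158
0.21 62 0.1155
0.23 70 0.1161
0.25 40 0.116
```

View pics/c7.png

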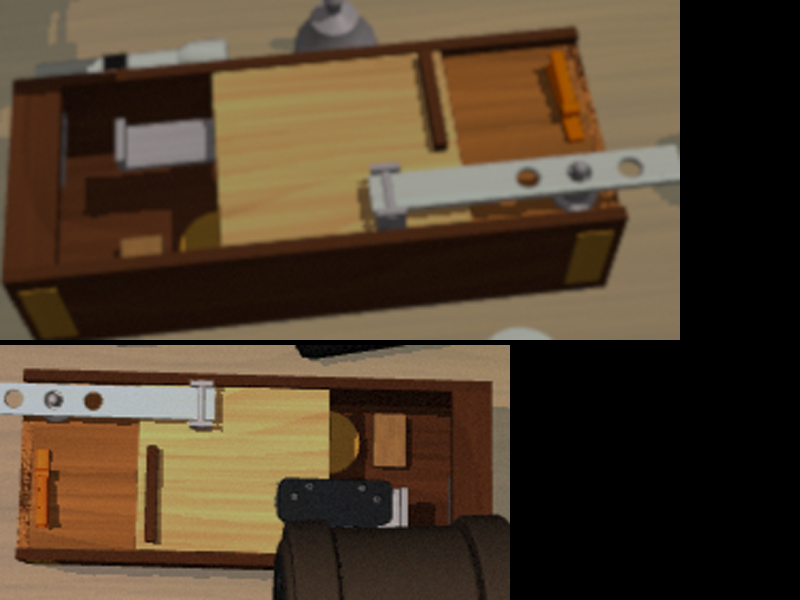

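The bar lies level (top at 116 mm along its whole length), with the peg showing through the middle hole at (580,172). Clip, bell and torch are unmoved and the robot is clear, so I'm handing in.

```bash
python3 -c "
from cell import arm
print(arm.sign_off())"
```

```text
the job is handed in; nothing more can be done
None
```

The catch was pressed and the lid slid to about 110 mm open. The stay bar lies level with its middle hole home over the peg, nothing else in view had moved, and the job was handed in at about 14 s on the robot clock.

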